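# Pull an underframe rail into line with a drift

## Robot

A 7-joint arm with a two-finger parallel gripper is mounted at the origin on the work surface. World frame = base frame: x ahead of the robot, y to its left, z up, the work surface at z = 0. Lengths are in m, angles in degrees, forces in N, time in s.
With the tool pointing down it reaches from about 0.425 to 0.875 m from the base axis. Payload 4.7 kg.
Tool frame: the origin (TCP) lies midway between the tips of the shut fingers; the grasp point (between the pads) lies 19 mm behind it (env.grip_point_offset is the distance from the TCP to the grasp point, in m); z points along the fingers, y is the line along which they close (so a half turn about z gives the same grasp; the last joint's range is limited). The gripper opens to 87 mm and grips with 3 to 60 N. Pads are 19 mm wide; open, the fingers measure 117 mm over their backs; the gripper's body (75 mm by 190 mm) begins 51 mm behind the grasp point.
Start: joints at [77.642, 18.392, -4.016, 83.108, 1.295, 78.541, -3.26], TCP at [0.148, -0.633, 0.223] pointing down, gripper open.
Joint ranges: [-163.93, 163.93], [-17.29, 119.83], [-79.2, 71.16], [3.27, 140.29], [-89.18, 269.18], [5.43, 117.66], [-154.24, 154.24]. Speed limits (degrees/s): [147.25, 147.25, 180, 180, 180, 180, 180].

## Interface

Orientations are given as [roll, pitch, yaw] about the fixed x, y, z axes, in that order (R = Rz(yaw) Ry(pitch) Rx(roll)).
In Python, from cell import env gives the robot as it stands.
- The arm moves only by the shell command python3 -m jog 'ROWS' [FORCE]. ROWS is JSON, a list of rows, each a list of 7 numbers: the shift along the tool's x, y, z in m, then the turn, a rotation vector about the tool's x, y, z in rad, then the finger opening in m, from 0 to 0.087. A call has 1 to 12 rows; each row shifts and turns the commanded pose from where the row before left it, along the tool's axes as they then stand; what a row does not reach is not made up. A row lasts 1/12 s, in which the tool goes at most 41.7 mm and 7.16 degrees, less where a joint would pass 70% of its speed; a pose out of reach is approached as far as the arm can. A call is refused whole if a number of a shift passes 0.0417 or a number of a turn 0.125, either way. A call with a gripper value outside its range is refused whole. The fingers move at their own pace and stop on an object; FORCE is the grip in N (left out, the last holds). Time passes only in rows, so rows that do not move let the fingers close. It gives the time, the measured TCP pose, the force, the opening and the grip force at its end, in the units of the state.
- env.get_obs(): the state, without advancing time (a new reading comes with each control period).
- env.read_camera(name): name is "side" or "top"; returns the picture (400x640x3 uint8, blue, green, red); there is no depth.
- env.get_calibration(name): a dict with "fov_y" (degrees; the focal length in pixels is half the picture's height over the tangent of half this angle, whatever the lens; pixels are square), "cx", "cy" (the principal point, pixels), "pose" (4x4, takes a point from camera to world coordinates). Camera axes: x right, y up, looking along -z (the intrinsics and any distortion apply to the point x, -y, -z); pixel columns grow to the right and rows downward; lengths in m; the calibration is good to about 2 mm. A picture is of the moment at which its call begins. get_calibration takes no time and is no camera call.
- env.sign_off(): hands the job in; it is judged then, once.
The state is a dict: "time_s": time; "qpos": joint angles; "joint_velocities": joint speeds; "effort": joint torques, N m; "tool_pos": TCP position; "tool_rot": TCP orientation; "force": force on the tool from outside, world axes, zero at the start; "wrist_torque": the same for the moment, N m; "grip_width": finger opening in m; "grasp_force": force on a finger pad.
Only numpy, scipy, OpenCV 4.12 (cv2) and the standard library are available. Lean on these libraries where they do the work, as an engineer would, in place of code of your own. Each camera call takes 0.05 s, during which the arm holds its last target. There are 200 camera calls.

## Task

The loose wooden rail under this upside-down round tabletop has slipped out of line in its steel bracket. Take the big steel drift that stands on its head on the bench, gently lay it down so you can take it again by its handle, and push it point first through the large holes of bracket and rail, from either side, until its shoulder is fully home against the bracket: the taper must pull the rail into line, so do not push the rail by hand. Leave the drift in place, let go, and do not disturb the other things.

Things in the scene. Friction and masses are not known exactly. Their poses are not given: they have to be found in the camera images.
- tabletop: Round tabletop lying upside down, fixed: 420 mm across, 24 mm thick, plywood side up, brown resin rim. Origin: centre of its lower face, on the bench; z up. Two dark steel U-brackets stand on it, 85 mm either side of its centre along x. The one at +x holds a rail already bolted; the one at -x, always nearer the robot, holds the loose rail and has no bolts.
- bracket_hole (a point): Middle of the nearer bracket, on the axis of its large holes, midway between its two ears, 56 mm above the bench. Axes as the tabletop: hole axis = y, rail along x (outwards = -x). The round 21 mm hole passes through both ears. Ears: upright plates 110 mm long (x), 6 mm thick, outer faces 22.5 mm from here along y; tops 88 mm above the bench. Feet 5 mm high reach 44.5 mm out.
- rail: Loose light wooden rail, 160 mm (x) by 30 mm (y) by 60 mm high (z), about 0.22 kg, resting on the tabletop between the ears of the nearer bracket, 1.5 mm play each side. Origin: centre of its underside. It has slipped outwards (to its -x) by 6 to 9.5 mm, and slides along x when the drift's taper wedges it.
- rail_hole (a point): Middle of the rail's large hole (21 mm across, through along the rail's y), 30 mm from the rail's origin towards its +x and 32 mm above its underside. Axes as the rail. In line = it coincides with bracket_hole. Small black spots beside the large holes are bolt holes.
- drift: Steel drift (tapered lining-up pin), 182 mm long, about 0.55 kg, at first standing point up on its handle's flat end, to the left or right of the tabletop. Origin: centre of that end; z runs to the point. Dark octagonal handle 0 to 70 mm, 30 mm across flats (flats face x, y and the diagonals). Centre of mass at 58 mm. Laid down it rests level on a handle flat, axis 15 mm up, and does not roll.
- drift_point (a point): End of the drift's point, 182 mm from its origin along z. The taper runs evenly from 19 mm across at 117 mm to 7 mm across at 179 mm; the end is blunt, 4 mm across.
- drift_shoulder (a point): Centre of the drift's shoulder (flat front face of the handle), 70 mm from its origin along z. Ahead of it the round shank, 19 mm across, runs to 117 mm, where the taper begins. Home = this face against the outer face of an ear.
- long_bolt: Bystander: plain steel hex bolt standing on its head, 143 mm high, head 30 mm across, untapered 18 mm shank. Origin: underside of the head.
- rail_bolt: Bystander: small steel hex bolt, 67 mm long, lying on the tabletop beyond the brackets.
- spanner: Bystander: steel spanner, 180 mm long, lying on the tabletop.
- cup: Bystander: blue plastic cup, 90 mm across, 115 mm high, on the bench beyond the tabletop on the left.
- jug: Bystander: glass jug, 110 mm across, 130 mm high, on the bench beyond the tabletop on the right.
- hardener: Bystander: white hardener bottle, 72 mm across, 170 mm high, on the left of the bench.
- tape: Bystander: roll of paper tape, 100 mm across, 36 mm high, on the right of the bench.
- mallet: Bystander: rubber mallet with a wooden handle, about 250 mm long, lying on the left of the bench.

How it is judged (in metres and radians):
On the way, in this order (a step that is already met when the one before it is completed fails the run):
1. the drift has been laid down on its side and let go, before it is taken again (angle between drift's own z axis and vertical between 1.35 and 1.8 rad and height (world z) of drift below 0.06 m and contact force between the fingers and drift below 0.2 N and linear speed of drift below 0.05 m/s), for 0.1 s.
2. the drift's point is started in the holes of bracket and rail while the rail is still out of line (more than 3.5 mm) (y of drift_point in the frame of bracket_hole between -0.022 and 0.022 m and x of drift_point in the frame of bracket_hole between -0.0115 and 0.0115 m and z of drift_point in the frame of bracket_hole between -0.0115 and 0.0115 m and x of rail_hole in the frame of bracket_hole below -0.0035 m), for 0.05 s.
At the end, for the whole second after the job is handed in: Drift through both ears and the rail, within 0.1 rad of the hole axis, shoulder within 4 mm of an ear's outer face; rail hole in line with the bracket hole within 3 mm (along the rail and in height), rail straight in the bracket within 0.06 rad; drift and rail at rest, let go (((y of drift_shoulder in the frame of bracket_hole between 0.019 and 0.0265 m and y of drift_point in the frame of bracket_hole below -0.08 m) or (y of drift_shoulder in the frame of bracket_hole between -0.0265 and -0.019 m and y of drift_point in the frame of bracket_hole above 0.08 m)) and angle between the z axis of drift and the y axis of bracket_hole, either way round below 0.1 rad and x of rail_hole in the frame of bracket_hole between -0.003 and 0.003 m and z of rail_hole in the frame of bracket_hole between -0.003 and 0.003 m and angle between the x axis of rail and the x axis of tabletop, either way round below 0.06 rad and linear speed of each of drift, rail below 0.01 m/s); the robot touches nothing.
It fails at once if the robot pushes the rail itself (more than 3 N) instead of letting the drift pull it (contact force between any of the fingers, the arm and rail above 3 N).
It fails at once if a bystander is disturbed (moved more than 30 mm) (distance of any of long_bolt, rail_bolt, spanner, cup, jug, hardener, tape, mallet from where it was at the start of the episode above 0.03 m).
It fails at once if the drift is knocked over or let fall (turning faster than 8 rad/s) (angular speed of drift above 8 rad/s).
It also fails if it takes over 64 s, if anything falls off the work surface, if the arm or the gripper's body presses on something with over 40 N, if the wrist force passes 120 N, or if a joint passes its speed limit or range.

## Working session

There is one attempt and no reset: what is moved stays moved. The work goes in short steps, Python scripts to look and compute and a shell command to move; the robot and the scene stay as the last step left them, time stands still between calls to the robot, and variables do not carry over. Pictures are saved under pics/ and viewed, at most 10 in all, crops included, and the job is handed in when it is done.

```bash
mkdir -p pics; ls; python3 - <<'E'
from cell import env
import cv2
for n in("side","top"):
    cv2.imwrite(f"pics/{n}0.png",env.read_camera(n)); c=env.get_calibration(n); print(n,c)
print(env.get_obs(), env.grip_point_offset)
E
```

```text
pics
side {'fov_y': 56.175340406844406, 'cx': 328.231077620702, 'cy': 193.3822535621021, 'pose': array([[-0.97440868,  0.1779438 , -0.13734527,  0.41261111],
       [-0.2246019 , -0.74617008,  0.62672498,  0.70401314],
       [ 0.0090389 ,  0.64153427,  0.76704112,  0.96239062],
       [ 0.        ,  0.        ,  0.        ,  1.        ]])}
top {'fov_y': 55.074030045607266, 'cx': 324.12917900120857, 'cy': 204.41509326253453, 'pose': array([[-0.02158939,  0.99864806, -0.04728585,  0.50215586],
       [-0.99971521, -0.02108306,  0.01118049,  0.02375887],
       [ 0.01016844,  0.04751376,  0.99881882,  1.60292443],
       [ 0.        ,  0.        ,  0.        ,  1.        ]])}
{'time_s': 0.1, 'qpos': array([77.64222912, 18.43581651, -4.01499142, 83.16793072,  1.29503202,
       78.54232443, -3.25779421]), 'joint_velocities': array([-0.09888793, -0.0803786 , -0.01562347, -0.12801948, -0.04025581,
       -0.04334815,  0.04750047]), 'effort': array([-2.74313470e-04, -4.92571020e+01, -4.05660588e-01, -3.13395703e+01,
       -6.39420468e-02,  3.94858432e-02,  8.54510813e-05]), 'tool_pos': array([ 0.14787873, -0.63243587,  0.22155928]), 'tool_rot': array([-1.79899162e+02,  5.72995347e-03,  1.31690706e+01]), 'force': array([ 0.42461805,  0.79068858, -0.23063375]), 'wrist_torque': array([-0.00387006, -0.00917619, -0.00278115]), 'grasp_force': 0.0, 'grip_width': 0.08707718935720932} 0.0187
```

View pics/side0.png

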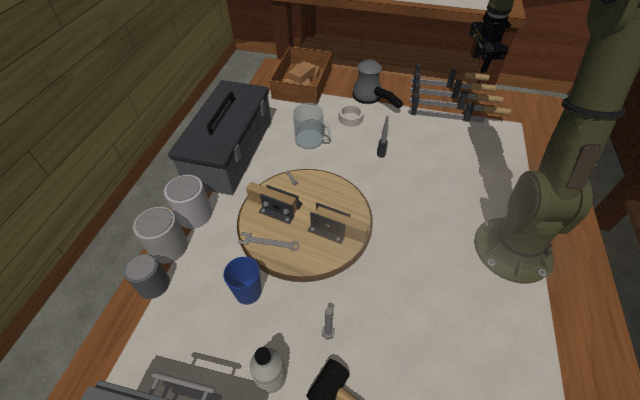

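View pics/top0.png

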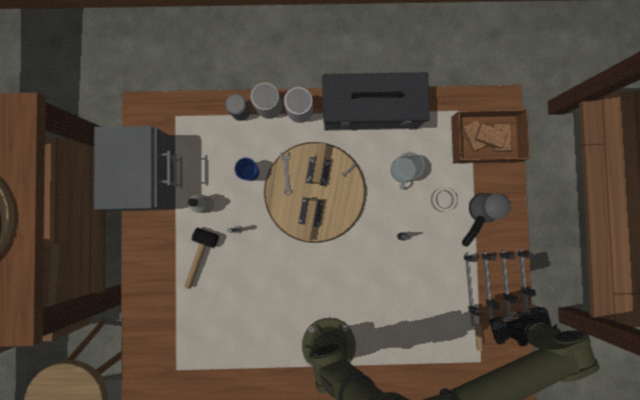

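The drift (dark handle, light point) stands on the right: its base is at side (382,153) and top (403,236). The long bolt is on the left, and the nearer bracket is at side (327,223) and top (311,211). Next I'll zoom in.

```bash
python3 - <<'E'
import cv2,numpy as np
s=cv2.imread("pics/side0.png");t=cv2.imread("pics/top0.png")
def crop(i,x,y,w,h,k):
    return cv2.resize(i[y:y+h,x:x+w],None,fx=k,fy=k,interpolation=cv2.INTER_CUBIC)
cv2.imwrite("pics/c1.png",crop(s,290,190,80,60,10))
a=crop(s,365,110,40,60,10); b=crop(t,395,215,40,40,10)
b=np.vstack([b,np.zeros((200,400,3),np.uint8)]);cv2.imwrite("pics/c2.png",np.hstack([a,b]))
cv2.imwrite("pics/c3.png",crop(t,260,140,110,105,5.7) if 0 else cv2.resize(t[140:245,260:370],(628,600),interpolation=cv2.INTER_CUBIC))
E
```

```text
(no output)
```

View pics/c1.png

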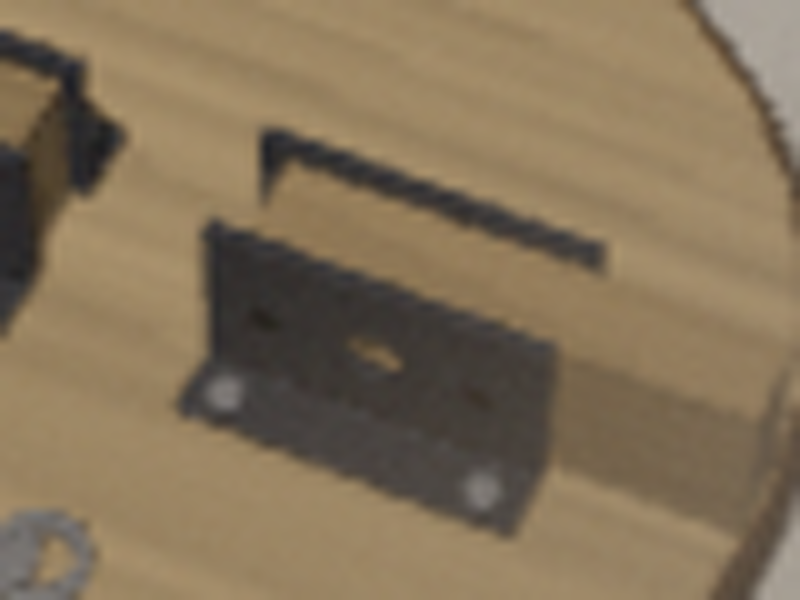

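View pics/c2.png

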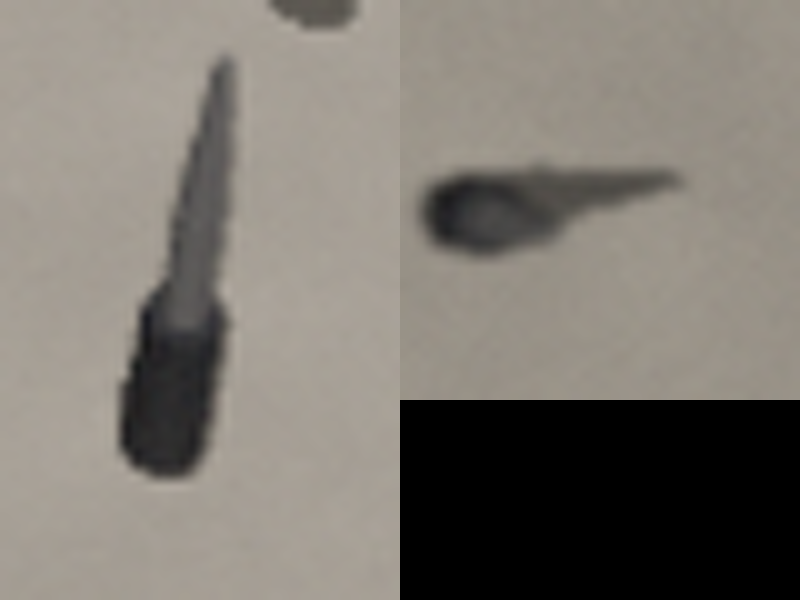

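View pics/c3.png

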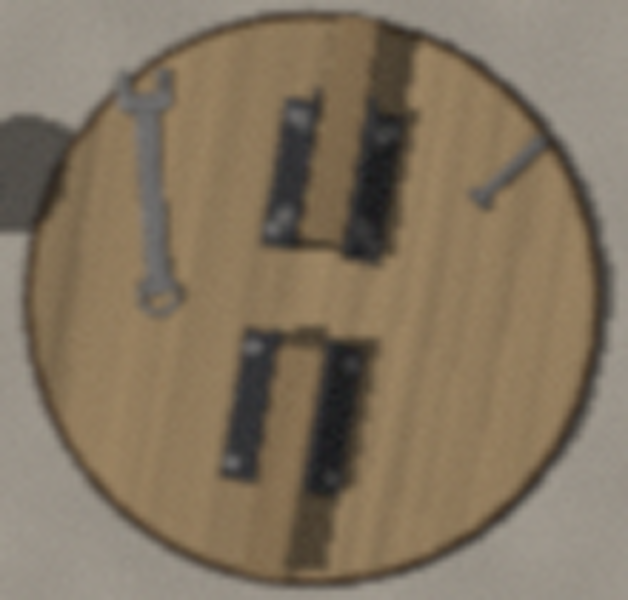

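c1 shows the near ear's top corners at crop (208,222) and (555,348), with the hole at (375,353). In c2 the drift tip is at (227,56) and the base centre near (163,447). c3 shows the tabletop circle centred near (317,298).

```bash
cat > h.py <<'E'
import numpy as np,cv2
from cell import env
def cal(n):
    c=env.get_calibration(n);return c,200/np.tan(np.radians(c["fov_y"]/2))
def ray(n,u,v):
    c,f=cal(n);d=c["pose"][:3,:3]@np.array([(u-c["cx"])/f,-(v-c["cy"])/f,-1]);return c["pose"][:3,3],d
def atz(n,u,v,z):
    o,d=ray(n,u,v);return o+d*(z-o[2])/d[2]
def proj(n,P):
    c,f=cal(n);P=np.atleast_2d(P);q=(P-c["pose"][:3,3])@c["pose"][:3,:3]
    return np.c_[c["cx"]+f*q[:,0]/-q[:,2],c["cy"]-f*q[:,1]/-q[:,2]]
E
python3 - <<'E'
from h import *
from scipy.optimize import least_squares
S=lambda x,y,w=290,h=190:(w+(x+.5)/10-.5,h+(y+.5)/10-.5)
L=[(-.03,.0225,.088,208,222),(-.14,.0225,.088,555,348),(-.03,.0445,.029,183,400),(-.14,.0445,.026,515,536),(-.03,-.0225,.088,265,130),(-.14,-.0225,.088,606,245),(-.085,.0225,.056,375,352)]
P=np.array([l[:3] for l in L]);U=np.array([S(*l[3:]) for l in L])
T=lambda x,y:(260+(x+.5)*110/628-.5,140+(y+.5)*105/600-.5)
L2=[(-.03,.0445,.029,247,332),(-.14,.0445,.029,220,477)]
P2=np.array([l[:3] for l in L2]);U2=np.array([T(*l[3:]) for l in L2])
def W(p,P):
    c,s=np.cos(p[2]),np.sin(p[2]);return P@np.array([[c,-s,0],[s,c,0],[0,0,1]]).T+[p[0],p[1],0]
r=least_squares(lambda p:(proj("side",W(p,P))-U).ravel(),[.58,0,0]);print("side",r.x,np.round(r.fun.reshape(-1,2),1).tolist())
a=np.linspace(0,2*np.pi,73);C=np.c_[.21*np.cos(a),.21*np.sin(a),0*a+.024]
pr=proj("top",W(r.x,C));print("pred rim",pr.min(0),pr.max(0),"obs",T(26,10),T(603,585))
pr=proj("side",W(r.x,C));print("pred rim side",pr.min(0),pr.max(0))
print("foot top",proj("top",W(r.x,P2)),U2)
print("bh",W(r.x,np.array([[-.085,0,.056]])))
print("drift tip",atz("side",*S(226,56,365,110),.182),"base",atz("side",*S(163,447,365,110),0))
b=atz("side",*S(226,56,365,110),.182)
print(proj("top",[b,[b[0],b[1],0]]))
E
```

```text
side [ 0.63014805  0.04495958 -0.18584631] [[-0.4, 0.7], [-0.1, 0.7], [-0.5, 0.1], [0.1, -0.3], [0.3, -1.1], [0.5, -0.6], [0.1, 0.3]]
pred rim [263.46105534 141.29419891] [365.26010133 242.80088192] obs (264.14171974522293, 141.3375) (365.20859872611464, 241.9625)
pred rim side [236.31856871 167.51916113] [372.70529754 278.17391338]
foot top [[302.52830541 197.03731089]
 [298.06323543 223.47764081]] [[302.85191083 197.6875    ]
 [298.12261146 223.0625    ]]
bh [[0.54661173 0.06066574 0.056     ]]
drift tip [ 0.43892169 -0.30628641  0.182     ] base [ 0.4389336 -0.3098747  0.       ]
[[409.72942114 237.83303985]
 [399.57120053 236.11129282]]
```

```bash
cat >> h.py <<'E'
from scipy.spatial.transform import Rotation as R
from scipy.linalg import logm,expm
D=np.array([np.sin(.186),np.cos(.186),0]); BH=np.array([.5466,.0607,.056])
def orient(th):  # th = deg from straight down, tilted towards D; tool y = (D.y,-D.x)
    t=np.radians(th);z=np.sin(t)*D-np.cos(t)*np.array([0,0,1]);y=np.array([D[1],-D[0],0]);return np.c_[np.cross(y,z),y,z]
def now():
    o=env.get_obs();T=np.eye(4);T[:3,:3]=R.from_euler("xyz",o["tool_rot"],degrees=True).as_matrix();T[:3,3]=o["tool_pos"];return T,o
def mk(Rm,p):
    T=np.eye(4);T[:3,:3]=Rm;T[:3,3]=p;return T
def rows(A,B,N,show=True):
    E=expm(np.real(logm(np.linalg.inv(A)@B))/N);r=np.r_[E[:3,3],R.from_matrix(E[:3,:3]).as_rotvec()]
    print(N,"x",np.round(r,4).tolist())
    if show:
        T=A.copy()
        for i in range(N):
            T=T@E
            if i%max(1,N//4)==0 or i==N-1: print("   ",np.round(T[:3,3],3))
    return B
E
python3 - <<'E'
from h import *
T,o=now()
dr=np.array([.439,-.307,.095])
for th in(60,):
    Rm=orient(th);B=mk(Rm,dr+Rm[:,2]*(.010-.13)); rows(T,B,20)
    rows(B,mk(Rm,dr+Rm[:,2]*.010),10)
E
```

```text
20 x [0.0154, 0.0023, 0.0121, 0.03, 0.0462, -0.0522]
    [ 0.163 -0.631  0.209]
    [ 0.245 -0.606  0.16 ]
    [ 0.322 -0.552  0.135]
    [ 0.386 -0.477  0.135]
    [ 0.42  -0.409  0.155]
10 x [-0.0, 0.0, 0.013, 0.0, -0.0, -0.0]
    [ 0.422 -0.398  0.149]
    [ 0.426 -0.376  0.136]
    [ 0.43  -0.354  0.122]
    [ 0.434 -0.332  0.109]
    [ 0.439 -0.31   0.096]
    [ 0.441 -0.298  0.09 ]
```

```bash
python3 -m jog '[[0.0154,0.0023,0.0121,0.03,0.0462,-0.0522,0.087],[0.0154,0.0023,0.0121,0.03,0.0462,-0.0522,0.087],[0.0154,0.0023,0.0121,0.03,0.0462,-0.0522,0.087],[0.0154,0.0023,0.0121,0.03,0.0462,-0.0522,0.087],[0.0154,0.0023,0.0121,0.03,0.0462,-0.0522,0.087],[0.0154,0.0023,0.0121,0.03,0.0462,-0.0522,0.087],[0.0154,0.0023,0.0121,0.03,0.0462,-0.0522,0.087],[0.0154,0.0023,0.0121,0.03,0.0462,-0.0522,0.087],[0.0154,0.0023,0.0121,0.03,0.0462,-0.0522,0.087],[0.0154,0.0023,0.0121,0.03,0.0462,-0.0522,0.087]]'
python3 -m jog '[[0.0154,0.0023,0.0121,0.03,0.0462,-0.0522,0.087],[0.0154,0.0023,0.0121,0.03,0.0462,-0.0522,0.087],[0.0154,0.0023,0.0121,0.03,0.0462,-0.0522,0.087],[0.0154,0.0023,0.0121,0.03,0.0462,-0.0522,0.087],[0.0154,0.0023,0.0121,0.03,0.0462,-0.0522,0.087],[0.0154,0.0023,0.0121,0.03,0.0462,-0.0522,0.087],[0.0154,0.0023,0.0121,0.03,0.0462,-0.0522,0.087],[0.0154,0.0023,0.0121,0.03,0.0462,-0.0522,0.087],[0.0154,0.0023,0.0121,0.03,0.0462,-0.0522,0.087],[0.0154,0.0023,0.0121,0.03,0.0462,-0.0522,0.087]]'
python3 - <<'E'
from h import *
T,o=now();print(np.round(T,3),o["qpos"])
dr=np.array([.439,-.307,.095]);Rm=orient(60)
rows(T,mk(Rm,dr+Rm[:,2]*(.010-.13)),6)
E
```

```text
time_s: 0.93
tool_pos: [0.3076, -0.5648, 0.1374]
tool_rot: [-169.5, -29.7, 41.2]
force: [0.6, -0.4, -0.0]
grip_width: 0.0868
grasp_force: 0.0
time_s: 1.77
tool_pos: [0.4191, -0.4086, 0.1547]
tool_rot: [179.8, -60.1, 79.7]
force: [0.6, 1.0, -0.3]
grip_width: 0.087
grasp_force: 0.0
[[ 0.089  0.983  0.16   0.419]
 [ 0.49  -0.183  0.852 -0.409]
 [ 0.867  0.002 -0.499  0.155]
 [ 0.     0.     0.     1.   ]] [ 77.2529728   50.84948873 -27.27906354  67.44952017 -22.13471448
 107.87292538  41.7122561 ]
6 x [0.0, 0.0001, -0.0001, -0.0001, -0.0003, 0.0005]
    [ 0.419 -0.409  0.155]
    [ 0.419 -0.409  0.155]
    [ 0.419 -0.409  0.155]
    [ 0.42  -0.409  0.155]
    [ 0.42  -0.409  0.155]
    [ 0.42  -0.409  0.155]
```

```bash
python3 -m jog '[[0,0,0.022,0,0,0,0.087],[0,0,0.022,0,0,0,0.087],[0,0,0.022,0,0,0,0.087],[0,0,0.022,0,0,0,0.087],[0,0,0.021,0,0,0,0.087],[0,0,0.021,0,0,0,0.087],[0,0,0,0,0,0,0.04],[0,0,0,0,0,0,0.03],[0,0,0,0,0,0,0.025]]' 20
python3 -c "
from h import *
cv2.imwrite('pics/a1.png',cv2.resize(env.read_camera('side')[80:230,320:520],(800,600)))"
```

```text
time_s: 2.52
tool_pos: [0.4399, -0.2998, 0.0902]
tool_rot: [179.8, -59.9, 79.5]
force: [0.4, -0.5, 0.3]
grip_width: 0.074
grasp_force: 0.0
```

View pics/a1.png

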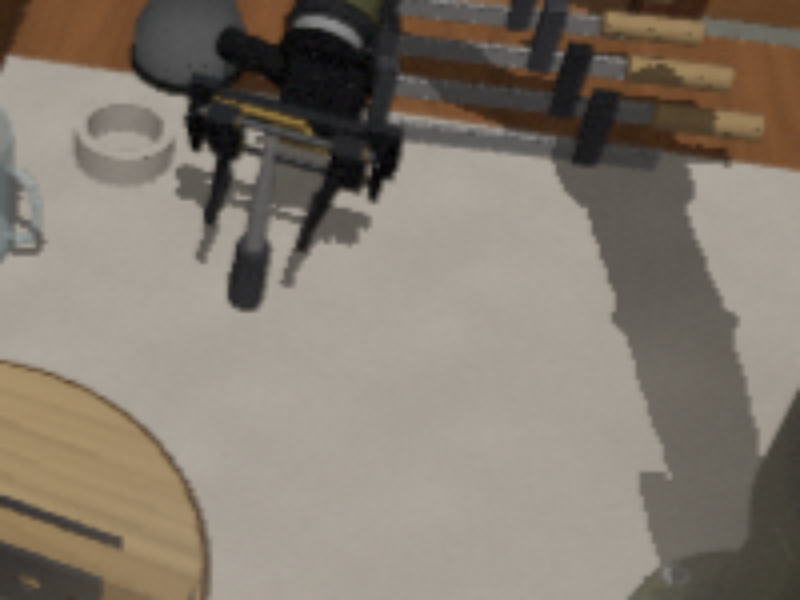

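The drift (248,270) stands between the two fingertips (207,245) and (291,272), well centred. I'll close slowly.

```bash
python3 -m jog '[[0,0,0,0,0,0,0.01],[0,0,0,0,0,0,0.01],[0,0,0,0,0,0,0.01],[0,0,0,0,0,0,0.01],[0,0,0,0,0,0,0.01],[0,0,0,0,0,0,0.01],[0,0,0,0,0,0,0.01],[0,0,0,0,0,0,0.01],[0,0,0,0,0,0,0.01],[0,0,0,0,0,0,0.01]]' 25
python3 -c "
from h import *
T,o=now()
# lift 10mm and shift back
import sys
dr=np.array([.439,-.307,.095])
Rw=orient(60)
A=T;up=T.copy();up[:3,3]+=[0,0,.012];rows(A,up,3,False)
B=mk(orient(0),T[:3,3]);
# pivot: drift axis point P at tool (0,0,-.010); drift base edge height kept
for th in(30,0,-15):
    tilt=np.radians(60-th); P=dr-D*(.07*(60-th)/75)
    P[2]=.095*np.cos(tilt)+.015*np.sin(tilt)+.006
    Rm=orient(th);C=mk(Rm,P+Rm[:,2]*.010);print(th,np.round(C[:3,3],3));up=rows(up,C,6 if th>-10 else 4)
"
```

```text
time_s: 3.4
tool_pos: [0.4403, -0.2988, 0.0903]
tool_rot: [179.7, -59.9, 79.6]
force: [1.5, 0.2, 0.3]
grip_width: 0.0181
grasp_force: 25.0
3 x [0.0035, 0.0, -0.002, 0.0, 0.0, -0.0]
30 [ 0.435 -0.33   0.087]
6 x [-0.0054, 0.0, -0.0022, 0.0003, -0.087, 0.0002]
    [ 0.44  -0.303  0.099]
    [ 0.439 -0.308  0.095]
    [ 0.438 -0.313  0.093]
    [ 0.437 -0.319  0.09 ]
    [ 0.436 -0.324  0.088]
    [ 0.435 -0.33   0.087]
0 [ 0.429 -0.362  0.056]
6 x [-0.0069, 0.0, 0.0032, 0.0, -0.0873, 0.0]
    [ 0.434 -0.334  0.081]
    [ 0.433 -0.339  0.075]
    [ 0.432 -0.344  0.07 ]
    [ 0.431 -0.35   0.065]
    [ 0.43  -0.356  0.06 ]
    [ 0.429 -0.362  0.056]
-15 [ 0.426 -0.378  0.035]
4 x [-0.0036, 0.0, 0.0057, 0.0, -0.0654, 0.0]
    [ 0.428 -0.366  0.051]
    [ 0.427 -0.37   0.045]
    [ 0.426 -0.374  0.04 ]
    [ 0.426 -0.378  0.035]
```

```bash
python3 -m jog '[[0.0035,0,-0.002,0,0,0,0.01],[0.0035,0,-0.002,0,0,0,0.01],[0.0035,0,-0.002,0,0,0,0.01],[-0.0054,0,-0.0022,0,-0.087,0,0.01],[-0.0054,0,-0.0022,0,-0.087,0,0.01],[-0.0054,0,-0.0022,0,-0.087,0,0.01],[-0.0054,0,-0.0022,0,-0.087,0,0.01],[-0.0054,0,-0.0022,0,-0.087,0,0.01],[-0.0054,0,-0.0022,0,-0.087,0,0.01]]' 35
python3 -m jog '[[-0.0069,0,0.0032,0,-0.087,0,0.01],[-0.0069,0,0.0032,0,-0.087,0,0.01],[-0.0069,0,0.0032,0,-0.087,0,0.01],[-0.0069,0,0.0032,0,-0.087,0,0.01],[-0.0069,0,0.0032,0,-0.087,0,0.01],[-0.0069,0,0.0032,0,-0.087,0,0.01]]'
python3 -c "
from h import *
T,o=now();print(np.round(T,3))
i=env.read_camera('side');cv2.imwrite('pics/a2.png',cv2.resize(i[80:230,320:520],(800,600)))"
```

```text
time_s: 4.15
tool_pos: [0.4338, -0.3296, 0.0879]
tool_rot: [179.9, -29.8, 79.4]
force: [0.8, -0.4, -5.4]
grip_width: 0.0182
grasp_force: 35.0
time_s: 4.65
tool_pos: [0.4276, -0.3608, 0.0572]
tool_rot: [180.0, -0.0, 79.3]
force: [-0.6, -0.1, -4.9]
grip_width: 0.0182
grasp_force: 35.0
[[ 0.185  0.983  0.001  0.428]
 [ 0.983 -0.185  0.    -0.361]
 [ 0.     0.001 -1.     0.057]
 [ 0.     0.     0.     1.   ]]
```

View pics/a2.png

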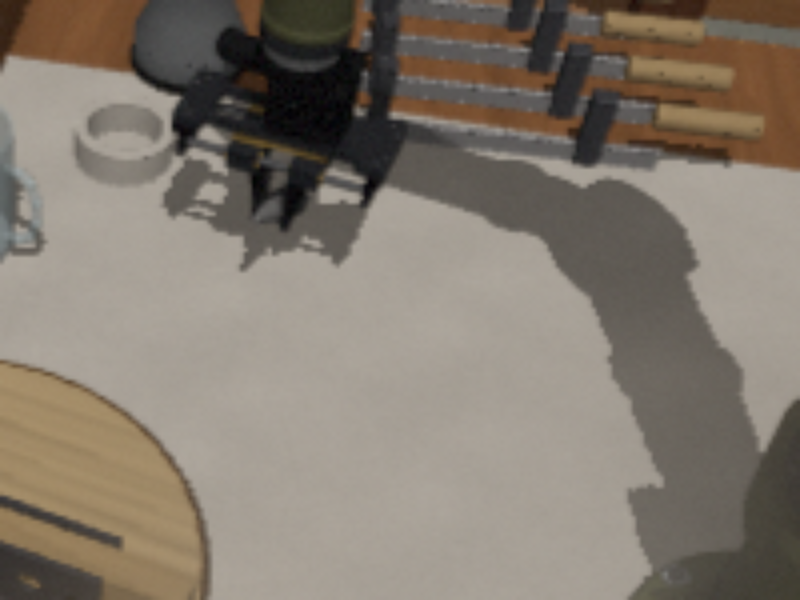

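```bash
python3 -c "
from h import *
T,o=now()
P0=T[:3,3]-.010*T[:3,2]
up=T
for th,n in((-15,4),(-26,4)):
    tilt=np.radians(60-th);P=P0-D*.017*(-th/15)
    P[2]=.095*np.cos(tilt)+.015*np.sin(tilt)+(.005 if th==-15 else .0015)
    Rm=orient(th);C=mk(Rm,P+Rm[:,2]*.010);print(C[:3,3]);up=rows(up,C,n,False)
"
```

```text
[ 0.42477318 -0.37724519  0.03441744]
4 x [-0.0043, -0.0, 0.006, 0.0001, -0.0649, 0.0011]
[ 0.42213568 -0.39126138  0.01410239]
4 x [-0.0017, 0.0, 0.006, -0.0, -0.048, -0.0]
```

```bash
python3 -m jog '[[-0.0043,0,0.006,0,-0.065,0.001,0.01],[-0.0043,0,0.006,0,-0.065,0.001,0.01],[-0.0043,0,0.006,0,-0.065,0.001,0.01],[-0.0043,0,0.006,0,-0.065,0.001,0.01],[0,0,0,0,0,0,0.01]]'
python3 -m jog '[[-0.0017,0,0.006,0,-0.048,0,0.01],[-0.0017,0,0.006,0,-0.048,0,0.01],[-0.0017,0,0.006,0,-0.048,0,0.01],[-0.0017,0,0.006,0,-0.048,0,0.01],[0,0,0,0,0,0,0.01],[0,0,0,0,0,0,0.01]]'
python3 -c "
from h import *
T,o=now();print(np.round(T,4),o['wrist_torque'])"
```

```text
time_s: 5.12
tool_pos: [0.4235, -0.377, 0.0326]
tool_rot: [-179.8, 14.6, 79.3]
force: [0.0, 1.0, -5.7]
grip_width: 0.018
grasp_force: 35.0
time_s: 5.62
tool_pos: [0.4216, -0.3944, 0.0142]
tool_rot: [180.0, 25.6, 79.1]
force: [0.3, 0.8, -3.3]
grip_width: 0.018
grasp_force: 35.0
[[ 1.712e-01  9.818e-01 -8.180e-02  4.216e-01]
 [ 8.855e-01 -1.897e-01 -4.242e-01 -3.944e-01]
 [-4.320e-01  2.000e-04 -9.019e-01  1.420e-02]
 [ 0.000e+00  0.000e+00  0.000e+00  1.000e+00]] [ 1.02808305 -0.15719689 -0.09508606]
```

```bash
python3 -m jog '[[0.0011,0,0.0022,0,-0.02,0,0.01],[0.0011,0,0.0022,0,-0.02,0,0.01],[0.0011,0,0.0022,0,-0.02,0,0.01],[0,0,0,0,0,0,0.01]]' 12
python3 -m jog '[[0,0,0,0,0,0,0.022],[0,0,0,0,0,0,0.026],[0,0,0,0,0,0,0.04],[0,0,0,0,0,0,0.06],[0,0,0,0,0,0,0.08],[0,0,0,0,0,0,0.087],[0,0,0,0,0,0,0.087],[0,0,0,0,0,0,0.087]]'
python3 -c "
from h import *
T,o=now();print(np.round(T,4))
P=T[:3,3]-.010*T[:3,2];print('axis pt',P)
rows(T,mk(orient(0),P-D*.05+[0,0,.15]),10)
"
```

```text
time_s: 5.95
tool_pos: [0.4219, -0.3951, 0.0073]
tool_rot: [179.9, 29.1, 79.0]
force: [0.4, 1.0, -1.0]
grip_width: 0.0185
grasp_force: 12.0
time_s: 6.62
tool_pos: [0.4219, -0.3952, 0.0071]
tool_rot: [179.9, 29.2, 79.0]
force: [-0.1, -0.1, -0.7]
grip_width: 0.058
grasp_force: 0.0
[[ 0.1659  0.982  -0.0903  0.4219]
 [ 0.8568 -0.1888 -0.4798 -0.3952]
 [-0.4882  0.0022 -0.8727  0.0071]
 [ 0.      0.      0.      1.    ]]
axis pt [ 0.42281802 -0.39042343  0.01582464]
10 x [-0.0088, 0.0, -0.0142, 0.0001, 0.051, -0.0004]
    [ 0.422 -0.396  0.024]
    [ 0.421 -0.4    0.057]
    [ 0.42  -0.407  0.089]
    [ 0.418 -0.418  0.121]
    [ 0.415 -0.432  0.151]
    [ 0.414 -0.44   0.166]
```

```bash
python3 -m jog '[[0,0,-0.014,0,0,0,0.087],[-0.0088,0,-0.0142,0,0.051,0,0.087],[-0.0088,0,-0.0142,0,0.051,0,0.087],[-0.0088,0,-0.0142,0,0.051,0,0.087],[-0.0088,0,-0.0142,0,0.051,0,0.087],[-0.0088,0,-0.0142,0,0.051,0,0.087],[-0.0088,0,-0.0142,0,0.051,0,0.087],[-0.0088,0,-0.0142,0,0.051,0,0.087],[-0.0088,0,-0.0142,0,0.051,0,0.087],[-0.0088,0,-0.0142,0,0.051,0,0.087],[-0.0088,0,-0.0142,0,0.051,0,0.087]]'
python3 -c "
from h import *
T,o=now();print(np.round(T,3))
a=np.array([.423,-.39,.015]);print(proj('side',[a-.095*D,a-.025*D,a+.087*D]))
i=env.read_camera('side');cv2.imwrite('pics/a3.png',cv2.resize(i[80:170,330:450],(800,600),interpolation=cv2.INTER_CUBIC))"
```

```text
time_s: 7.53
tool_pos: [0.4151, -0.4317, 0.1808]
tool_rot: [179.8, -0.1, 79.3]
force: [0.5, 0.0, -0.9]
grip_width: 0.0871
grasp_force: 0.0
[[ 0.187  0.982  0.005  0.415]
 [ 0.982 -0.187  0.001 -0.432]
 [ 0.002  0.004 -1.     0.181]
 [ 0.     0.     0.     1.   ]]
[[395.82680006 122.77709324]
 [390.42022436 133.5959935 ]
 [381.08729313 152.27177978]]
```

View pics/a3.png

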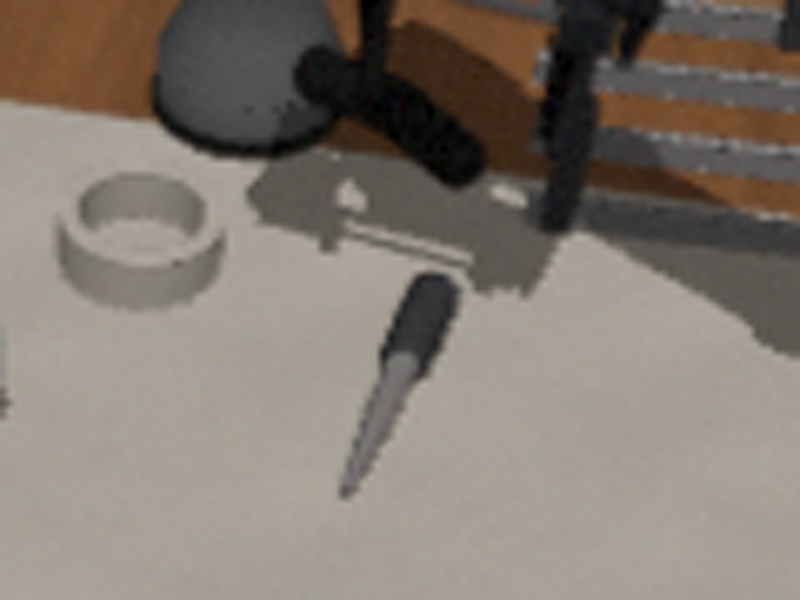

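The drift lies flat: the handle end is at crop (437,275), the shoulder at (405,360) and the tip at (345,495).

```bash
python3 -c "
from h import *
i=cv2.imread('pics/a3.png')
f=lambda u,v,z:atz('side',330+(u+.5)*.15-.5,80+(v+.5)*.15-.5,z)
tip=f(344,496,.015);sh=f(405,365,.015);top=f(440,272,.022)
print(tip,sh,top);d=tip-top;print('dist',np.linalg.norm(tip-sh),np.linalg.norm(d),'az',np.degrees(np.arctan2(d[1],d[0])),'D az',np.degrees(np.arctan2(D[1],D[0])))
d=tip-sh;print(np.degrees(np.arctan2(d[1],d[0])))
T,o=now()
u=(tip-top)[:2];u=np.r_[u/np.linalg.norm(u),0]
g=tip-u*(.182-.030);g[2]=.0025
print('grasp',g,'perp offset',(g-T[:3,3])@np.array([D[1],-D[0],0]))
rows(T,mk(orient(0),g+[0,0,.06]),6)
"
```

```text
[ 0.4375718  -0.29576322  0.015     ] [ 0.41822539 -0.41031307  0.015     ] [ 0.40807514 -0.48894554  0.022     ]
dist 0.11617207278118563 0.1955465693881164 az 81.31866242690948 D az 79.3429850105667
80.41373745454393
grasp [ 0.4146291  -0.44602177  0.0025    ] perp offset 0.0023220065328590726
6 x [-0.0013, 0.0003, 0.0202, 0.0013, 0.0002, -0.0013]
    [ 0.414 -0.439  0.163]
    [ 0.414 -0.44   0.143]
    [ 0.414 -0.442  0.123]
    [ 0.414 -0.443  0.103]
    [ 0.415 -0.445  0.083]
    [ 0.415 -0.446  0.063]
```

```bash
python3 -m jog '[[0.0007,0.0003,0.0197,0.0013,0,-0.0013,0.087],[0.0007,0.0003,0.0197,0.0013,0,-0.0013,0.087],[0.0007,0.0003,0.0197,0.0013,0,-0.0013,0.087],[0.0007,0.0003,0.0197,0.0013,0,-0.0013,0.087],[0.0007,0.0003,0.0197,0.0013,0,-0.0013,0.087],[0.0007,0.0003,0.0197,0.0013,0,-0.0013,0.087],[0,0,0.0197,0,0,0,0.087],[0,0,0.0197,0,0,0,0.087],[0,0,0.0197,0,0,0,0.087],[0,0,0,0,0,0,0.07],[0,0,0,0,0,0,0.05]]'
python3 -m jog '[[0,0,0,0,0,0,0.02],[0,0,0,0,0,0,0.02],[0,0,0,0,0,0,0.02],[0,0,0,0,0,0,0.02],[0,0,0,0,0,0,0.02],[0,0,0,0,0,0,0.02],[0,0,0,0,0,0,0.02],[0,0,0,0,0,0,0.02],[0,0,0,0,0,0,0.02],[0,0,0,0,0,0,0.02],[0,0,0,0,0,0,0.02]]' 55
python3 -c "
from h import *
T,o=now();print(np.round(T,4))
tip=np.array([.4376,-.2958,0]);print('grip from tip along D',(tip-T[:3,3])@D)"
```

```text
time_s: 8.5
tool_pos: [0.4173, -0.4276, 0.0015]
tool_rot: [-179.7, 0.0, 79.7]
force: [-0.8, 1.0, -0.1]
grip_width: 0.0801
grasp_force: 0.0
time_s: 9.42
tool_pos: [0.4168, -0.4286, 0.0012]
tool_rot: [-179.7, 0.0, 79.6]
force: [0.3, 0.4, 0.6]
grip_width: 0.0295
grasp_force: 54.9
[[ 1.812e-01  9.834e-01 -4.900e-03  4.168e-01]
 [ 9.835e-01 -1.812e-01  6.000e-04 -4.286e-01]
 [-3.000e-04 -4.900e-03 -1.000e+00  1.200e-03]
 [ 0.000e+00  0.000e+00  0.000e+00  1.000e+00]]
grip from tip along D 0.1344097250251478
```

```bash
python3 -m jog '[[0,0,-0.01,0,0,0,0.02],[0,0,-0.02,0,0,0,0.02],[0,0,-0.03,0,0,0,0.02],[0,0,-0.02,0,0,0,0.02],[0,0,0,0,0,0,0.02]]'
python3 -c "
from h import *
T,o=now()
X=np.array([D[1],-D[0],0]);B=BH-.198*D-.004*X+[0,0,-.0138+.03]
rows(T,mk(orient(0),B),14)"
```

```text
time_s: 9.83
tool_pos: [0.4189, -0.4304, 0.0856]
tool_rot: [180.0, 0.2, 79.6]
force: [1.3, -0.4, -5.0]
grip_width: 0.0293
grasp_force: 54.9
14 x [0.022, 0.0022, 0.0009, 0.0, 0.0003, 0.0003]
    [ 0.425 -0.409  0.085]
    [ 0.444 -0.345  0.082]
    [ 0.462 -0.282  0.079]
    [ 0.481 -0.218  0.076]
    [ 0.5   -0.154  0.073]
    [ 0.506 -0.133  0.072]
```

```bash
python3 -m jog '[[0.022,0.0022,0.0009,0,0.0003,0.0003,0.02],[0.022,0.0022,0.0009,0,0.0003,0.0003,0.02],[0.022,0.0022,0.0009,0,0.0003,0.0003,0.02],[0.022,0.0022,0.0009,0,0.0003,0.0003,0.02],[0.022,0.0022,0.0009,0,0.0003,0.0003,0.02],[0.022,0.0022,0.0009,0,0.0003,0.0003,0.02],[0.022,0.0022,0.0009,0,0.0003,0.0003,0.02]]'
python3 -m jog '[[0.022,0.0022,0.0009,0,0.0003,0.0003,0.02],[0.022,0.0022,0.0009,0,0.0003,0.0003,0.02],[0.022,0.0022,0.0009,0,0.0003,0.0003,0.02],[0.022,0.0022,0.0009,0,0.0003,0.0003,0.02],[0.022,0.0022,0.0009,0,0.0003,0.0003,0.02],[0.022,0.0022,0.0009,0,0.0003,0.0003,0.02],[0.022,0.0022,0.0009,0,0.0003,0.0003,0.02],[0,0,0,0,0,0,0.02],[0,0,0,0,0,0,0.02]]'
python3 -c "
from h import *
T,o=now();print(np.round(T,4))
s=env.read_camera('side');t=env.read_camera('top');cv2.imwrite('pics/s4.png',s);cv2.imwrite('pics/t4.png',t)
A=cv2.resize(s[150:240,300:380],(533,600),interpolation=cv2.INTER_CUBIC);B=cv2.resize(t[180:270,290:330],(267,600),interpolation=cv2.INTER_CUBIC)
cv2.imwrite('pics/a4.png',np.hstack([A,B]))
p=T[:3,3]+.0138*np.array([0,0,1]);q=p+.136*T[:3,0];sh=p+.024*T[:3,0];
print('exp tip',q,(proj('side',q)-[300,150])*6.667,'sh',(proj('side',sh)-[300,150])*6.667,'top tip',(proj('top',q)-[290,180])*6.667+[533,0])"
```

```text
time_s: 10.42
tool_pos: [0.4586, -0.2781, 0.0729]
tool_rot: [-179.5, -0.2, 79.4]
force: [0.4, 0.2, -6.0]
grip_width: 0.0291
grasp_force: 54.9
time_s: 11.17
tool_pos: [0.5024, -0.1293, 0.0673]
tool_rot: [-179.5, -0.3, 79.5]
force: [0.5, -0.6, -5.1]
grip_width: 0.0291
grasp_force: 54.9
[[ 0.1818  0.9833 -0.0075  0.5024]
 [ 0.9833 -0.1817  0.0063 -0.1293]
 [ 0.0048 -0.0086 -1.      0.0673]
 [ 0.      0.      0.      1.    ]]
exp tip [0.52711927 0.00439415 0.08179472] [[271.37581773 339.04237227]] sh [[359.83043381 172.9252459 ]] top tip [[766.17752732 241.7085499 ]]
```

View pics/a4.png

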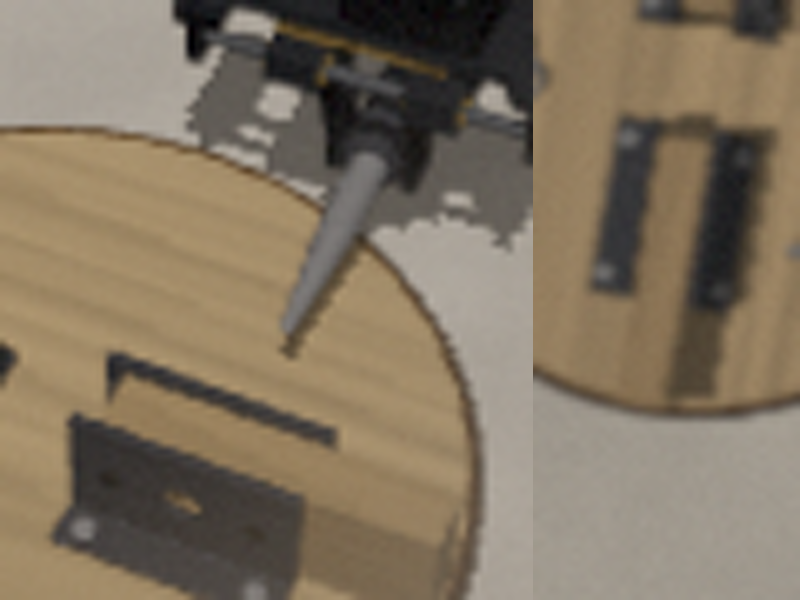

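The drift points at the near ear with its tip at crop (288,335), slightly off the prediction of (271,339). I'll measure its centreline numerically in both views.

```bash
python3 - <<'E'
from h import *
s=cv2.imread("pics/s4.png").astype(int);t=cv2.imread("pics/t4.png").astype(int)
ch=lambda i:i[...,2]-i[...,0]   # red-blue
print("side R-B");
for v in range(178,206,2): print(v,ch(s)[v,336:364].tolist())
print("top R-B / rows 210-236, cols 318-342")
for v in range(212,222): print(v,ch(t)[v,318:346].tolist())
print("top gray")
for v in range(212,222): print(v,t[v,318:346].mean(-1).astype(int).tolist())
E
```

```text
side R-B
178 [61, 61, 59, 59, 59, 59, 56, 47, 26, 16, 17, 17, 17, 9, 6, 5, 5, 4, 5, 4, 5, 10, 13, 11, 9, 6, 8, 13]
180 [58, 59, 61, 60, 60, 59, 61, 60, 59, 57, 51, 34, 21, 6, 6, 6, 5, 5, 6, 7, 11, 12, 12, 13, 14, 12, 12, 12]
182 [59, 59, 59, 61, 59, 60, 60, 61, 58, 59, 60, 55, 19, 6, 5, 5, 5, 6, 6, 13, 13, 12, 12, 13, 11, 11, 13, 15]
184 [60, 58, 57, 58, 56, 56, 58, 58, 57, 58, 57, 35, 5, 6, 6, 4, 3, 5, 12, 12, 15, 16, 17, 17, 17, 17, 17, 17]
186 [60, 59, 60, 59, 59, 59, 59, 59, 58, 53, 34, 5, 6, 5, 5, 4, 12, 28, 31, 28, 18, 17, 17, 18, 17, 17, 16, 18]
188 [59, 60, 57, 57, 59, 59, 59, 59, 59, 51, 14, 5, 4, 5, 7, 18, 36, 44, 56, 54, 48, 29, 18, 18, 17, 17, 17, 17]
190 [59, 58, 60, 59, 58, 61, 60, 60, 51, 14, 6, 4, 5, 7, 26, 37, 46, 57, 58, 58, 58, 58, 50, 29, 17, 17, 18, 18]
192 [57, 57, 57, 57, 56, 57, 58, 57, 36, 6, 5, 6, 9, 31, 36, 48, 57, 59, 57, 57, 57, 57, 57, 55, 37, 26, 16, 16]
194 [58, 60, 58, 58, 59, 59, 54, 33, 6, 6, 7, 19, 35, 47, 59, 59, 58, 59, 59, 58, 57, 56, 57, 56, 57, 51, 34, 20]
196 [58, 58, 59, 57, 59, 57, 49, 14, 6, 8, 25, 35, 48, 57, 57, 56, 58, 58, 60, 58, 58, 5
[... 2323 characters left out ...]
78, 78, 79, 80, 83, 99]
217 [28, 32, 43, 53, 71, 95, 116, 123, 126, 124, 113, 106, 103, 107, 102, 99, 97, 88, 79, 81, 77, 75, 72, 73, 70, 68, 72, 76]
218 [36, 34, 42, 59, 72, 94, 114, 121, 129, 123, 111, 105, 104, 108, 103, 104, 105, 101, 100, 100, 96, 96, 93, 89, 88, 87, 89, 88]
219 [30, 35, 45, 62, 80, 100, 116, 122, 129, 127, 117, 113, 112, 112, 110, 107, 107, 105, 105, 104, 104, 105, 102, 105, 101, 103, 103, 102]
220 [34, 36, 48, 66, 92, 113, 122, 122, 129, 127, 122, 115, 116, 115, 123, 120, 119, 114, 110, 106, 104, 104, 103, 105, 104, 102, 105, 105]
221 [36, 38, 50, 71, 97, 115, 122, 126, 128, 126, 119, 116, 117, 123, 126, 127, 121, 119, 121, 123, 119, 114, 111, 103, 103, 104, 101, 101]
```

```bash
python3 - <<'E'
from h import *
from scipy.optimize import least_squares
tri=least_squares(lambda P:np.r_[proj('side',P)[0]-[342.7,199.2],proj('top',P)[0]-[328,217.4]],[.52,0,.06]);print("tip tri",tri.x,tri.fun)
T,o=now();p=T[:3,3]+[0,0,.0138]
V=np.array([184,188,192,196.]);U=np.array([350.1,348.2,346.4,344.2])
def f(q,full=False):
    L,ya,pi,dz=q
    a=np.arctan2(T[1,0],T[0,0])+ya;d=np.array([np.cos(a)*np.cos(pi),np.sin(a)*np.cos(pi),np.sin(pi)]);pp=p+[0,0,dz]
    tip=pp+L*d;ax=proj('side',pp+np.outer(np.linspace(.02,L,40),d))
    if full:return tip,d
    u=np.interp(V,ax[:,1],ax[:,0])
    return np.r_[(proj('side',tip)[0]-[342.7,199.2]),(proj('top',tip)[0]-[328,217.4]),(u-U),ya/.01,pi/.03,dz/.002]
r=least_squares(f,[.13,0,0,0]);print(r.x,np.round(r.fun,2),f(r.x,True))
tip,d=f(r.x,True);q=tip-BH;X=np.array([D[1],-D[0],0]);print("tip in bracket",q@X,q@D,q[2])
# bracket hole seen (ear outer +y face) check
print(proj('side',BH+.0225*D))
E
```

```text
tip tri [ 0.52290464 -0.007533    0.07656093] [ 0.0990685   0.00778552 -0.02099555 -0.12820414]
[ 0.12658718  0.00928633 -0.02094877 -0.000892  ] [-0.42 -0.36 -0.05 -0.55 -0.21 -0.36 -0.61 -0.47  0.93 -0.7  -0.45] (array([ 0.52456739, -0.00744409,  0.07794777]), array([ 0.17662828,  0.98405471, -0.02094723]))
tip in bracket -0.009050742760033 -0.0710432063985724 0.021947767969897163
[[327.11577773 225.09275062]]
```

```bash
cat >> h.py <<'E'
X=np.array([D[1],-D[0],0])
def goal(T,tip,d,tgt,d2):
    """rigidly carry drift (tip,d) to tip at tgt (bracket x,y,z), axis d2"""
    w=np.cross(d,d2);Rg=R.from_rotvec(w).as_matrix();P=BH+tgt[0]*X+tgt[1]*D+np.array([0,0,tgt[2]])
    return mk(Rg@T[:3,:3],P+Rg@(T[:3,3]-tip))
E
python3 - <<'E'
from h import *
T,o=now();tip=np.array([.5243,-.0075,.0776]);d=np.array([.1766,.984,-.018]);d/=np.linalg.norm(d)
G=goal(T,tip,d,[-.004,-.045,.0216],D);print(np.round(G[:3,3],4));rows(T,G,6,False)
E
```

```text
[ 0.5112 -0.1069  0.0654]
6 x [0.0044, 0.0007, 0.0004, -0.0, 0.003, 0.0014]
```

```bash
python3 -m jog '[[0.0044,0.0007,0.0004,0,0.003,0.0014,0.02],[0.0044,0.0007,0.0004,0,0.003,0.0014,0.02],[0.0044,0.0007,0.0004,0,0.003,0.0014,0.02],[0.0044,0.0007,0.0004,0,0.003,0.0014,0.02],[0.0044,0.0007,0.0004,0,0.003,0.0014,0.02],[0.0044,0.0007,0.0004,0,0.003,0.0014,0.02],[0,0,0,0,0,0,0.02],[0,0,0,0,0,0,0.02]]'
python3 - <<'E'
from h import *
T,o=now();print(np.round(T,4))
s=env.read_camera('side').astype(int);t=env.read_camera('top').astype(int)
ch=lambda i:i[...,2]-i[...,0]
q=BH-.004*X-.045*D+[0,0,.0216];print(proj('side',q),proj('top',q))
for v in range(186,214,2): print(v,ch(s)[v,330:356].tolist())
print('top')
for v in range(208,220): print(v,ch(t)[v,314:338].tolist())
E
```

```text
time_s: 11.93
tool_pos: [0.5127, -0.1059, 0.0668]
tool_rot: [-179.7, -1.3, 78.9]
force: [0.7, -0.9, -6.1]
grip_width: 0.0293
grasp_force: 54.9
[[ 0.1929  0.9812 -0.0013  0.5127]
 [ 0.981  -0.1928  0.0228 -0.1059]
 [ 0.0221 -0.0056 -0.9997  0.0668]
 [ 0.      0.      0.      1.    ]]
[[337.43105487 204.53155876]] [[321.69852081 214.52305011]]
186 [61, 62, 60, 59, 58, 59, 59, 59, 59, 58, 60, 60, 59, 46, 6, 4, 4, 7, 6, 6, 21, 37, 48, 57, 45, 22]
188 [60, 61, 59, 59, 61, 60, 60, 58, 58, 60, 58, 58, 48, 6, 4, 4, 7, 5, 7, 19, 36, 47, 56, 57, 56, 57]
190 [57, 57, 57, 55, 54, 57, 58, 58, 58, 59, 60, 50, 15, 6, 5, 5, 4, 7, 20, 35, 48, 59, 58, 58, 57, 56]
192 [59, 59, 59, 59, 59, 57, 58, 57, 56, 56, 49, 13, 4, 5, 5, 5, 10, 28, 45, 59, 57, 59, 57, 57, 58, 58]
194 [60, 59, 58, 59, 59, 58, 58, 60, 58, 55, 34, 5, 5, 5, 6, 11, 31, 46, 61, 60, 59, 60, 59, 58, 58, 57]
196 [58, 60, 60, 59, 59, 59, 60, 59, 56, 34, 5, 5, 6, 6, 19, 36, 47, 58, 59, 58, 57, 58, 59, 59, 60, 57]
198 [57, 59, 59, 59, 58, 59, 59, 60, 47, 5, 6, 7, 12, 30, 37, 48, 58, 57, 57, 60, 57, 57, 58, 55, 57, 56]
200 [59, 58, 58, 60, 58, 
[... 1181 characters left out ...]
57, 54, 49, 49, 50, 51, 50, 51, 51, 53]
213 [39, 14, 1, -2, -1, 1, -1, 8, 15, 21, 31, 44, 48, 50, 47, 41, 35, 36, 39, 37, 33, 36, 42, 48]
214 [29, 6, -1, -3, -3, -2, 2, 4, 7, 7, 12, 20, 20, 21, 21, 17, 12, 14, 16, 16, 16, 15, 20, 27]
215 [23, 2, -1, -1, -1, -3, 3, 10, 13, 12, 13, 9, 9, 7, 4, 3, 2, 3, 3, 5, 3, 3, 4, 4]
216 [23, 3, -1, 0, 0, -2, 6, 17, 25, 31, 35, 32, 25, 21, 15, 8, 5, 3, 3, 4, 4, 2, 3, 3]
217 [19, 2, -2, -2, -4, 1, 6, 21, 30, 40, 48, 51, 52, 49, 39, 32, 21, 13, 12, 10, 6, 4, 2, 4]
218 [13, -1, -2, 0, -3, 0, 10, 21, 30, 41, 50, 54, 57, 56, 54, 48, 44, 41, 40, 35, 24, 16, 13, 10]
219 [11, 0, -3, -4, -3, -1, 13, 24, 33, 43, 50, 56, 57, 56, 54, 52, 51, 52, 54, 52, 48, 43, 39, 35]
```

```bash
python3 -m jog '[[0,-0.0011,0.008,0,0,0,0.02],[0,-0.0011,0.008,0,0,0,0.02],[0,0,0.0075,0,0,0,0.02],[0,0,0,0,0,0,0.02],[0.006,0,0,0,0,0,0.02],[0.006,0,0,0,0,0,0.02],[0.006,0,0,0,0,0,0.02],[0.006,0,0,0,0,0,0.02],[0,0,0,0,0,0,0.02]]'
cat >> h.py <<'E'
def rep(L=.126):
    T,o=now();q=T[:3,3]+[0,0,.0138]-BH;a=T[:3,0]
    print("grip x',y',z mm",np.round(1e3*np.array([q@X,q@D,q[2]]),1),"axis x,z per m",np.round([1e3*a@X,1e3*a[2]]),"tip",np.round(1e3*np.array([(q+L*a)@X,(q+L*a)@D,(q+L*a)[2]]),1),"F(x',y',z)",np.round([o['force']@X,o['force']@D,o['force'][2]],1),o['wrist_torque'].round(2))
E
python3 -c "
from h import *
rep()"
```

```text
time_s: 12.78
tool_pos: [0.5161, -0.0794, 0.0443]
tool_rot: [-179.8, -1.3, 79.0]
force: [0.3, -0.2, -5.4]
grip_width: 0.0294
grasp_force: 54.8
grip x',y',z mm [  -4.1 -143.4    2.1] axis x,z per m [ 6. 23.] tip [ -3.3 -17.4   5.1] F(x',y',z) [ 0.4 -0.1 -5.4] [-0.03 -0.23 -0.11]
```

```bash
python3 -m jog '[[0.004,0,0.001,0,0,0,0.02],[0.004,0,0.001,0,0,0,0.02],[0.004,0,0,0,0,0,0.02],[0.004,0,0,0,0,0,0.02],[0,0,0,0,0,0,0.02]]'; python3 -c "
from h import *
rep()"
python3 -m jog '[[0.004,0,0,0,0,0,0.02],[0.004,0,0,0,0,0,0.02],[0.004,0,0,0,0,0,0.02],[0,0,0,0,0,0,0.02]]'; python3 -c "
from h import *
rep()"
```

```text
time_s: 13.2
tool_pos: [0.5186, -0.065, 0.0423]
tool_rot: [-179.7, -1.3, 78.9]
force: [1.8, -0.1, -5.6]
grip_width: 0.0294
grasp_force: 54.8
grip x',y',z mm [-4.200e+00 -1.287e+02  1.000e-01] axis x,z per m [ 8. 23.] tip [-3.2 -2.7  2.9] F(x',y',z) [ 1.8  0.2 -5.6] [-0.1  -0.32 -0.12]
time_s: 13.53
tool_pos: [0.5214, -0.0536, 0.0427]
tool_rot: [-179.8, -1.3, 78.9]
force: [1.8, -0.0, -6.9]
grip_width: 0.0293
grasp_force: 54.8
grip x',y',z mm [  -3.6 -117.     0.5] axis x,z per m [ 9. 22.] tip [-2.6  9.   3.3] F(x',y',z) [ 1.8  0.3 -6.9] [-0.24 -0.66 -0.25]
```

```bash
python3 -m jog '[[0.004,0.0003,0,0,0,0,0.02],[0.004,0.0003,0,0,0,0,0.02],[0.004,0.0003,0,0,0,0,0.02],[0,0,0,0,0,0,0.02]]'; python3 -c "
from h import *
rep()"
python3 -m jog '[[0.004,0.0003,0,0,0,0,0.02],[0.004,0.0003,0,0,0,0,0.02],[0.004,0.0003,0,0,0,0,0.02],[0,0,0,0,0,0,0.02]]'; python3 -c "
from h import *
rep()"
```

```text
time_s: 13.87
tool_pos: [0.5246, -0.042, 0.0429]
tool_rot: [-179.8, -1.3, 78.9]
force: [4.4, -2.1, -7.9]
grip_width: 0.0297
grasp_force: 54.8
grip x',y',z mm [  -2.6 -105.     0.7] axis x,z per m [ 8. 23.] tip [-1.6 21.   3.6] F(x',y',z) [ 4.7 -1.3 -7.9] [-0.62 -0.95 -0.4 ]
time_s: 14.2
tool_pos: [0.5274, -0.0314, 0.0429]
tool_rot: [-179.7, -1.2, 78.8]
force: [4.4, -2.6, -8.9]
grip_width: 0.0297
grasp_force: 54.8
grip x',y',z mm [ -1.8 -94.1   0.7] axis x,z per m [ 9. 21.] tip [-0.7 31.9  3.4] F(x',y',z) [ 4.8 -1.7 -8.9] [-1.11 -0.95 -0.38]
```

```bash
python3 -m jog '[[0.004,0.0004,0.0002,0,-0.004,0,0.02],[0.004,0.0004,0.0002,0,-0.004,0,0.02],[0.004,0.0004,0.0002,0,-0.004,0,0.02],[0,0,0,0,0,0,0.02]]'; python3 -c "
from h import *
rep()"
python3 -m jog '[[0.004,0.0003,0,0,0,0,0.02],[0.004,0.0003,0,0,0,0,0.02],[0.004,0.0003,0,0,0,0,0.02],[0,0,0,0,0,0,0.02]]'; python3 -c "
from h import *
rep()"
```

```text
time_s: 14.53
tool_pos: [0.5308, -0.0195, 0.0426]
tool_rot: [-179.7, -0.5, 78.9]
force: [4.1, -2.4, -7.7]
grip_width: 0.0293
grasp_force: 54.8
grip x',y',z mm [ -0.7 -81.8   0.4] axis x,z per m [8. 9.] tip [ 0.3 44.2  1.6] F(x',y',z) [ 4.5 -1.6 -7.7] [-0.82 -0.92 -0.22]
time_s: 14.87
tool_pos: [0.5334, -0.0071, 0.0425]
tool_rot: [-179.6, -0.6, 78.9]
force: [2.3, -2.0, -7.0]
grip_width: 0.0292
grasp_force: 54.8
grip x',y',z mm [ -0.5 -69.1   0.3] axis x,z per m [ 8. 10.] tip [ 0.5 56.9  1.6] F(x',y',z) [ 2.6 -1.5 -7. ] [-0.61 -0.63 -0.08]
```

```bash
python3 -m jog '[[0.004,0.0001,0,0,0,0,0.02],[0.004,0.0001,0,0,0,0,0.02],[0.004,0.0001,0,0,0,0,0.02],[0,0,0,0,0,0,0.02]]'; python3 -c "
from h import *
rep()"
python3 -m jog '[[0.004,0.0001,0,0,0,0,0.02],[0.004,0,0,0,0,0,0.02],[0.004,0,0,0,0,0,0.02],[0,0,0,0,0,0,0.02]]'; python3 -c "
from h import *
rep()"
```

```text
time_s: 15.2
tool_pos: [0.5359, 0.0057, 0.0426]
tool_rot: [-179.6, -0.6, 78.9]
force: [1.3, 0.4, -8.1]
grip_width: 0.0293
grasp_force: 54.9
grip x',y',z mm [ -0.3 -56.    0.4] axis x,z per m [ 7. 11.] tip [ 0.6 69.9  1.8] F(x',y',z) [ 1.2  0.7 -8.1] [-0.16 -0.38 -0.01]
time_s: 15.53
tool_pos: [0.5386, 0.0172, 0.0429]
tool_rot: [-179.7, -0.6, 78.9]
force: [0.2, 0.5, -8.2]
grip_width: 0.0295
grasp_force: 54.9
grip x',y',z mm [  0.2 -44.3   0.7] axis x,z per m [ 7. 11.] tip [ 1.1 81.7  2. ] F(x',y',z) [ 0.1  0.5 -8.2] [-0.06 -0.1  -0.01]
```

Nearly home, so smaller steps until the shoulder makes contact.

```bash
for i in 1 2; do :; done; python3 -m jog '[[0.003,0,0.0002,0,0,0,0.02],[0.002,0,0.0002,0,0,0,0.02],[0.002,0,0,0,0,0,0.02],[0,0,0,0,0,0,0.02]]'; python3 -c "
from h import *
rep()"
python3 -m jog '[[0.0015,0,0,0,0,0,0.02],[0.0015,0,0,0,0,0,0.02],[0,0,0,0,0,0,0.02]]'; python3 -c "
from h import *
rep()"
python3 -m jog '[[0.0015,0,0,0,0,0,0.02],[0.0015,0,0,0,0,0,0.02],[0,0,0,0,0,0,0.02]]'; python3 -c "
from h import *
rep()"
```

```text
time_s: 15.87
tool_pos: [0.54, 0.0233, 0.0426]
tool_rot: [-179.7, -0.6, 78.9]
force: [-0.4, 0.3, -6.5]
grip_width: 0.0298
grasp_force: 54.9
grip x',y',z mm [  0.4 -38.    0.4] axis x,z per m [ 8. 11.] tip [ 1.4 88.   1.7] F(x',y',z) [-0.4  0.2 -6.5] [-0.06  0.05 -0.  ]
time_s: 16.12
tool_pos: [0.5402, 0.0246, 0.0426]
tool_rot: [-179.6, -0.5, 78.8]
force: [-4.0, -3.1, -4.6]
grip_width: 0.0292
grasp_force: 54.9
grip x',y',z mm [  0.4 -36.7   0.4] axis x,z per m [9. 9.] tip [ 1.6 89.3  1.5] F(x',y',z) [-3.4 -3.8 -4.6] [-0.73  0.41 -0.02]
time_s: 16.37
tool_pos: [0.5402, 0.0246, 0.0426]
tool_rot: [-179.6, -0.3, 78.7]
force: [-4.4, -7.7, -2.1]
grip_width: 0.0297
grasp_force: 54.9
grip x',y',z mm [  0.4 -36.7   0.4] axis x,z per m [11.  5.] tip [ 1.8 89.3  1. ] F(x',y',z) [-2.9 -8.4 -2.1] [-1.78  0.92  0.03]
```

```bash
python3 -m jog '[[0.0015,-0.0003,0,0,0,0,0.02],[0.0015,0,0,0,0,0,0.02],[0,0,0,0,0,0,0.02]]'; python3 -c "
from h import *
rep()"
python3 -m jog '[[0,0,0,0,0,0,0.02],[-0.001,0,0,0,0,0,0.02],[-0.001,0,0,0,0,0,0.02],[-0.001,0,0,0,0,0,0.02],[0,0,0,0,0,0,0.034],[0,0,0,0,0,0,0.05],[0,0,0,0,0,0,0.07],[0,0,0,0,0,0,0.08],[0,0,0,0,0,0,0.08],[0,0,0,0,0,0,0.08],[0,0,0,0,0,0,0.08]]';python3 -c "
from h import *
rep()"
```

```text
time_s: 16.62
tool_pos: [0.5402, 0.0246, 0.0426]
tool_rot: [-179.6, -0.1, 78.6]
force: [-6.6, -12.9, -0.3]
grip_width: 0.0292
grasp_force: 54.9
grip x',y',z mm [  0.4 -36.6   0.4] axis x,z per m [13.  1.] tip [ 2.  89.4  0.6] F(x',y',z) [ -4.1 -13.9  -0.3] [-2.87  1.18 -0.05]
time_s: 17.53
tool_pos: [0.5432, 0.0273, 0.044]
tool_rot: [-180.0, -0.5, 78.8]
force: [1.1, -5.8, 0.8]
grip_width: 0.066
grasp_force: 2.5
grip x',y',z mm [  2.8 -33.4   1.8] axis x,z per m [ 9. 10.] tip [ 4.  92.6  3. ] F(x',y',z) [ 2.2 -5.5  0.8] [-1.26 -0.41  0.17]
```

```bash
python3 -m jog '[[-0.003,0,0,0,0,0,0.08],[-0.003,-0.001,0,0,0,0,0.08],[-0.002,-0.001,0,0,0,0,0.08],[0,0,0,0,0,0,0.08]]';python3 -c "
from h import *
rep()"
```

```text
time_s: 17.87
tool_pos: [0.5373, 0.0213, 0.0428]
tool_rot: [-179.7, -0.6, 78.8]
force: [0.2, -0.7, 0.4]
grip_width: 0.0793
grasp_force: 0.0
grip x',y',z mm [ -1.9 -40.4   0.6] axis x,z per m [ 9. 11.] tip [-0.8 85.6  1.9] F(x',y',z) [ 0.3 -0.6  0.4] [-0.02 -0.09  0.01]
```

Now free of contact; I'll retreat upward and look.

```bash
python3 -m jog '[[0,0,-0.01,0,0,0,0.08],[0,0,-0.02,0,0,0,0.08],[0,0,-0.03,0,0,0,0.08],[0,0,-0.03,0,0,0,0.08],[0,0,-0.03,0,0,0,0.08],[-0.04,0,-0.03,0,0,0,0.08],[-0.04,0,-0.02,0,0,0,0.08],[-0.04,0,0,0,0,0,0.08],[-0.04,0,0,0,0,0,0.08],[-0.04,0,0,0,0,0,0.08],[0,0,0,0,0,0,0.08],[0,0,0,0,0,0,0.08]]'
python3 -c "
from h import *
s=env.read_camera('side');t=env.read_camera('top')
A=cv2.resize(s[160:260,270:380],(440,400),interpolation=cv2.INTER_CUBIC);B=cv2.resize(t[180:260,290:360],(350,400),interpolation=cv2.INTER_CUBIC)
cv2.imwrite('pics/a5.png',np.hstack([A,B]))
e=lambda y,x=0:BH+y*D+x*X
print('home: tip',(proj('side',e(.0895))-[270,160])*4,'base',(proj('side',e(-.0925))-[270,160])*4,'sh',(proj('side',e(-.0225))-[270,160])*4,'top base',(proj('top',e(-.0925))-[290,180])*5+[440,0],'top tip',(proj('top',e(.0895))-[290,180])*5+[440,0])"
```

```text
time_s: 18.87
tool_pos: [0.5005, -0.1703, 0.2049]
tool_rot: [-179.7, -0.6, 78.5]
force: [1.0, 1.6, 0.2]
grip_width: 0.0801
grasp_force: 0.0
home: tip [[190.45103802 331.20286837]] base [[287.72186418 149.94797772]] sh [[252.49947649 215.58153179]] top base [[657.29695928 177.94225241]] top tip [[434.66187264 140.95084431]]
```

View pics/a5.png

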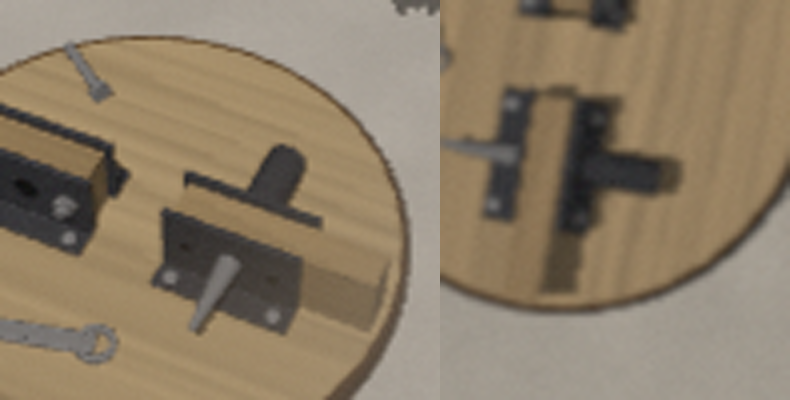

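The drift runs through both ears with its tip at crop (196,331), against a predicted home position of (190,331). The handle is against the ear and the gripper is clear.

```bash
python3 -c "
from cell import env
print(env.sign_off())"
```

```text
the job is handed in; nothing more can be done
None
```

I laid the drift down, took it again by its handle and pushed it point first through bracket and rail until its shoulder stopped against the ear, then let go with the gripper clear. I handed the job in at about 19 s; the hand-in gave no verdict, and I judged the rail's alignment from the seated drift rather than measuring it.

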